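# Square a flat-edged disc to the alignment bar

## Robot

A 6-joint arm with a two-finger parallel gripper is mounted at the origin on the work surface. World frame = base frame: x ahead of the robot, y to its left, z up, the work surface at z = 0. Lengths are in m, angles in rad, forces in N, time in s.
With the tool pointing down it reaches from about 0.25 to 0.775 m from the base axis. Payload 8.9 kg.
Tool frame: the origin (TCP) lies at the very end of the fingers, on their centre line; the grasp point (between the pads) lies 19 mm behind it; x points along the fingers, y is the direction in which the jaws open and shut, and the axes are right-handed (so a half turn about x gives the same grasp; the last joint's range is limited). The gripper opens to 85 mm and grips with 20 to 120 N. Pads are 22 mm wide; open, the fingers measure 114 mm over their backs; the gripper's body (76 mm by 85 mm) begins 54 mm behind the grasp point. The pads swing forward as they close: fully open they stand 13 mm farther back than shut.
Start: joints at [1.081, 0.291, -0.153, 1.127, 0, 1.431], TCP at [0.18, 0.493, 0.231] pointing down, gripper open.
Joint ranges: [-2.52, 2.52], [-0.91, 1.74], [-1.3, 1.37], [-1.96, 2.02], [-1.52, 1.47], [-3.14, 3.14]. Speed limits (rad/s): [2.22, 2.22, 2.79, 3.14, 3.14, 3.14].

## Interface

Orientations are given as a unit quaternion [x, y, z, w].
In Python, from rig import r gives the robot as it stands.
- The arm moves only by the tool step_arm, never from a script. Its argument "moves" is a list of rows, each a list of 2 entries, a list of its own where there are three numbers: the shift along the tool's x, y, z in mm, then the turn about the tool's x in rad. A call has 1 to 10 rows; each row shifts and turns the pose as measured when the row begins, along the tool's axes as they then stand; what a row does not reach is not made up. A row lasts 1/8 s, in which the tool goes at most 62.5 mm and 10.7 degrees, less where a joint would pass 70% of its speed; a pose out of reach is approached as far as the arm can. A call is refused whole if a number of a shift passes 62.5 or a number of a turn 0.188, either way. A call with a gripper value outside its range is refused whole. "grip" is the opening in per cent of the stroke, from 0 (shut) to 100 (fully open), set as the call begins (left out, the last holds). The fingers move at their own pace and stop on an object; "force" is the grip in N (left out, the last holds). Time passes only in rows, so rows that do not move let the fingers close. It gives the time, the measured TCP pose, the force and the opening at its end, in the units of the state.
- r.get_state(): the state, without advancing time (a new reading comes with each control period).
- r.camera(name): name is "scene" or "top"; returns (picture, depth): 480x640x3 uint8, blue, green, red; 480x640 float32, m along the optical axis (not along the pixel's ray), 0 where there is no reading.
- r.camera_params(name): a dict with "fx", "fy", "cx", "cy" (pixels), "position" and "orientation" of the camera in the world. Camera axes: x right, y down, z forward; pixel columns grow to the right and rows downward; lengths in m; the calibration is good to about 2 mm. A picture is of the moment at which its call begins. camera_params takes no time and is no camera call.
- r.close_job(): hands the job in, once; it reports no verdict.
The state is a dict: "time_s": time; "q": joint angles; "dq": joint speeds; "effort": joint torques, N m; "position": TCP position; "tool_rot": TCP orientation; "wrist_force": force on the tool from outside, world axes, zero at the start; "ft_torque": the same for the moment, N m; "opening": finger opening in m.
Only numpy, scipy, OpenCV 4.12 (cv2) and the standard library are available. Lean on these libraries where they do the work, as an engineer would, in place of code of your own. Each camera call takes 0.05 s, during which the arm holds its last target.

## Task

The flat-edged disc lies in the fixture's turning nest with its round edge holding back the sprung alignment bar. Pressing gently on its face with the fingertips, so as not to mark it (never more than 18 N), turn the disc until its flat lies square against the bar and the bar has come fully home; then swing the keeper arm by its knob until it lies square across the disc. Leave the steel parts and tools lying round the fixture where they are.

Things in the scene. Friction and masses are not known exactly. Their poses are not given: they have to be found in the camera images.
- fixture: grey base plate 270 x 190 x 20, fixed, sunk 0 to 4 mm into the bench. Origin: on the axis of its dark round nest, level with the plate's underside; +x points from nest to alignment bar, z up; all heights here are over this origin. The nest turns freely about the origin and gives 1 mm per 20 N of press: floor 30 high, rim 34 high, 102 wide inside, 112 outside. Bar's guide block: x 100 to 150, y -26 to 26, 64 high.
- disc: flat-edged aluminium disc lying loose in the nest (1 mm play): 100 across, 10 thick, 0.3 to 0.6 kg, plain top face 40 high; too wide to grip. Origin: centre of its underside; +x points to the middle of its flat. Disc and nest turn together, either way, against up to 0.15 N m. Fingertips pressed on with 9 to 12 N and dragged round 32 from the centre turn it; over 18 N marks it.
- disc_flat (a point): middle of the upper edge of the disc's flat: 40 along the disc's +x, 10 over its origin. The flat is 60 long.
- bar (a joint): position of the alignment bar, m, growing along the fixture's +x: 0 = home, against the disc's flat (-0.001 with the play), its face 40 from the nest's axis; 0.009 to 0.010 = held back by the disc's round edge. A spring presses it to the disc: 3.8 N at 0, plus 0.1 N per mm; within about 0.15 rad of square it turns an untouched disc home by itself.
- bar_face (a point): middle of the steel alignment bar's face, 43 high; the face is 52 wide, 36 to 50 high, square to the fixture's x; a stem behind it runs through the guide block
- keeper (a joint): angle of the keeper arm, rad, about an upright pivot at fixture x = 0, y = +88: 0 = parked, pointing to the fixture's -x beside the nest; grows anticlockwise seen from above; 1.57 = square across the disc, pointing to the fixture's -y; stop at 1.65. Friction 0.06 N m, stays where left. Flat steel arm 80 long, 18 wide, 45 to 53 high: it clears the disc by 5.
- keeper_knob (a point): on the axis of the black upright knob on the keeper arm, 60 from the pivot, 74 high, where to grip or push it. Knob 14 across, 53 to 89 high.
- gauge_block: bystander: small steel block 30 x 20 x 26, standing on the fixture's base plate beside the bar's guide. Leave alone.
- offcut: bystander: steel round 64 across, 22 high, on the bench. Leave alone.
- collar: bystander: dark steel ring 60 across, 24 high, on the bench. Leave alone.
- hammer: bystander: hammer lying on the bench. Leave alone.
- spanner: bystander: spanner lying on the bench. Leave alone.
Not all that is in view belongs to the job. Several things have the shape of the disc; the one meant has the colours described above.

How it is judged:
On the way, in this order (a step that is already met when the one before it is completed fails the run):
1. the disc's flat lies square against the bar, the bar is home (value of joint bar between -0.0025 and 0.002 m and angle between the x axis of disc and the x axis of fixture, either way round below 0.05 rad and x of disc_flat in the frame of fixture above 0.0375 m and z of disc_flat in the frame of fixture between 0.038 and 0.042 m and angular speed of disc below 0.1 rad/s), for 0.2 s.
2. the keeper arm is across the disc (value of joint keeper above 1.42 rad), for 0.2 s.
At the end, for the whole second after the job is handed in: The disc lies flat in the nest, its flat within 0.05 rad of square to the fixture's x and facing the bar, the bar within 2 mm of home (not more than 2.5 mm beyond), everything at rest, and the keeper arm across the disc (joint above 1.42 rad) (all of step 1 and value of joint keeper above 1.42 rad and velocity of joint keeper below 0.05 rad/s); the robot touches nothing.
It fails at once if the disc's face is pressed or struck with more than 18 N (contact force between the fingers and disc above 18 N).
It fails at once if one of the parts or tools round the fixture is moved by more than 20 mm (distance of any of gauge_block, offcut, collar, hammer, spanner from where it was at the start of the episode above 0.02 m).
It also fails if it takes over 72 s, if anything falls off the work surface, if the arm or the gripper's body presses on something with over 40 N, if the wrist force passes 120 N, or if a joint passes its speed limit or range.

## Working session

There is one attempt and no reset: what is moved stays moved. The work goes in short steps, Python scripts to look and compute and a tool call to move; the robot and the scene stay as the last step left them, time stands still between calls to the robot, and variables do not carry over. Pictures are saved under pics/ and viewed, and the job is handed in when it is done.

Besides the shell and the picture viewer there is one more tool, called after "Request:" as name(argument=value, ...) on one line, values as JSON. step_arm: Moves the arm, as the interface text tells. Its arguments: {"type":"object","properties":{"moves":{"type":"array"},"grip":{"type":"number"},"force":{"type":"number"}},"required":["moves"]}

```bash
ls; mkdir -p pics; python3 - <<'E'
from rig import r
import cv2,numpy as np
s=r.get_state();print(s)
for n in("scene","top"):
    p,d=r.camera(n);print(n,r.camera_params(n));cv2.imwrite(f"pics/{n}0.png",p);np.save(f"{n}0.npy",d)
E
```

```text
pics
{'time_s': 0.0, 'q': array([ 1.08068819e+00,  2.91282689e-01, -1.54114656e-01,  1.12667952e+00,
        8.33908941e-06,  1.43147800e+00]), 'dq': array([-0.00093207,  0.00083829, -0.0007733 , -0.00160681,  0.00244067,
       -0.00053125]), 'effort': array([-3.76275726e-03, -5.37146366e+01,  3.31366181e+01,  1.59399369e-02,
       -3.54348667e-04, -1.13133046e-05]), 'position': array([0.18021242, 0.49265005, 0.2307354 ]), 'tool_rot': array([ 0.1229584 ,  0.69640094, -0.12381758,  0.69611505]), 'wrist_force': array([-0.23256293, -0.34074619, -0.68278735]), 'ft_torque': array([ 0.02035352, -0.00918417,  0.00112485]), 'opening': 0.08554706659299806}
scene {'fx': 451.03863965982083, 'fy': 451.03863965982083, 'cx': 328.3680172138161, 'cy': 235.35038803315825, 'position': array([0.82464733, 0.5111288 , 0.7937511 ]), 'orientation': array([ 0.24940737,  0.90640361, -0.32978566, -0.08642843])}
top {'fx': 533.158214763466, 'fy': 533.158214763466, 'cx': 322.0718371817658, 'cy': 248.02523665731772, 'position': array([ 0.3798666 , -0.0120427 ,  1.25041173]), 'orientation': array([-0.69823411,  0.71318756, -0.04592511,  0.04151526])}
```

View pics/scene0.png

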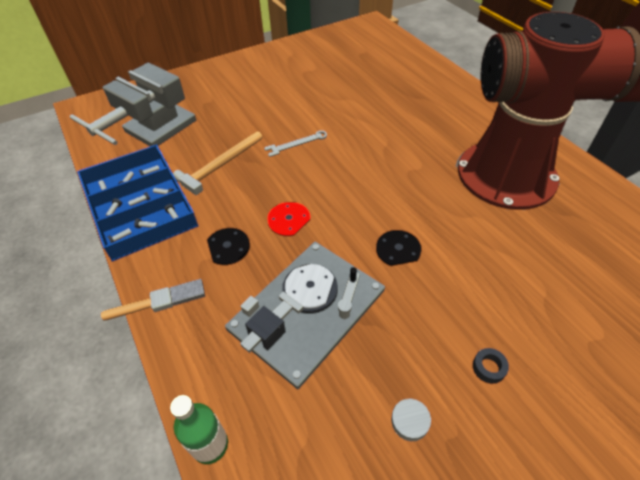

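View pics/top0.png

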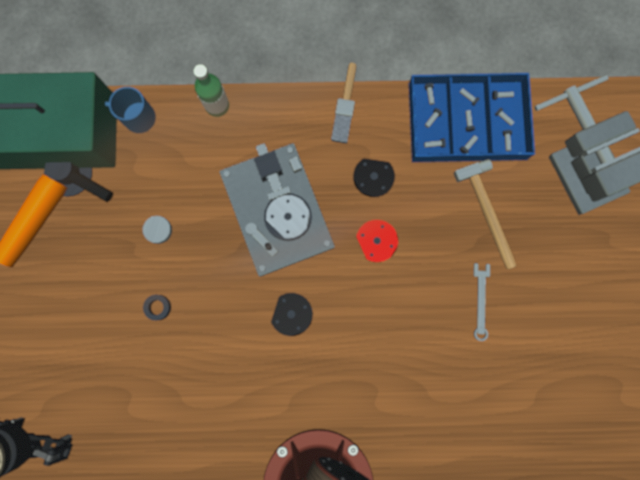

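Candidates for the disc (top view): the silver one in the nest at (288,215), red at (377,241), black at (374,178) and (292,314), and the plain offcut at (157,230). By the description (aluminium, in the dark nest on the grey plate) I choose (288,215), and I'll check it in a crop.

```bash
python3 - <<'E'
import cv2,numpy as np
p=cv2.imread("pics/top0.png")[135:285,205:345];a=cv2.resize(p,None,fx=4,fy=4,interpolation=cv2.INTER_CUBIC);
cv2.imwrite("pics/crop_top.png",a)
p=cv2.imread("pics/scene0.png")[235:390,220:390];a=cv2.resize(p,None,fx=4,fy=4,interpolation=cv2.INTER_CUBIC)[:600]
cv2.imwrite("pics/crop_scene.png",a)
E
```

```text
(no output)
```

View pics/crop_top.png

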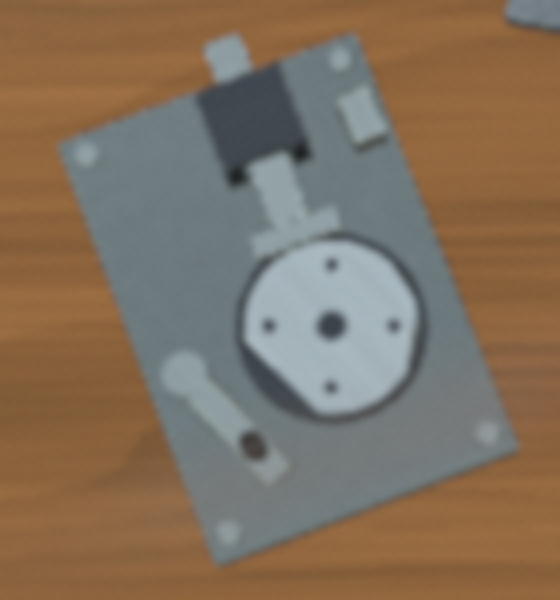

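View pics/crop_scene.png

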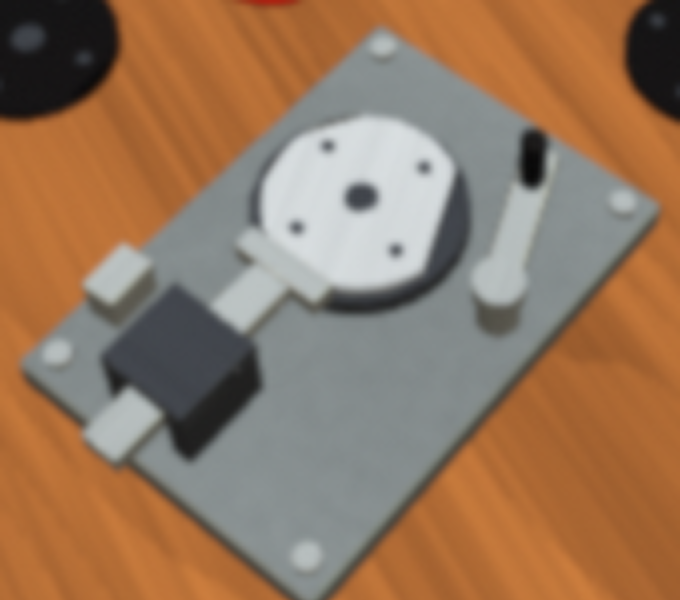

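The crop shows the silver disc at crop (333,325), with its flat at lower left around (278,380), the bar at (295,230) and the keeper pivot at (183,370) with the knob at (255,445). So the choice is confirmed. Now I'll measure.

```bash
cat > h.py <<'E'
import numpy as np,cv2
from scipy.spatial.transform import Rotation as R
from rig import r
def ray(n,u,v,z):
    c=r.camera_params(n);M=R.from_quat(c["orientation"]).as_matrix()
    uv=np.atleast_2d(np.c_[u,v]).astype(float)
    d=np.c_[(uv[:,0]-c["cx"])/c["fx"],(uv[:,1]-c["cy"])/c["fy"],np.ones(len(uv))]@M.T
    return c["position"]+d*((z-c["position"][2])/d[:,2])[:,None]
E
python3 - <<'E'
from h import *
for n,box in(("top",(215,140,340,280)),("scene",(222,238,390,390))):
    p=cv2.imread(f"pics/{n}0.png");hsv=cv2.cvtColor(p,cv2.COLOR_BGR2HSV)
    x0,y0,x1,y1=box
    m=np.zeros(p.shape[:2],np.uint8);m[y0:y1,x0:x1]=255
    g=((hsv[...,1]<75)&(m>0)).astype(np.uint8)*255
    if n=="top": g[:, :]=cv2.morphologyEx(g,cv2.MORPH_OPEN,np.ones((3,3)))
    cs=max(cv2.findContours(g,cv2.RETR_EXTERNAL,cv2.CHAIN_APPROX_NONE)[0],key=cv2.contourArea)
    W=ray(n,cs[:,0,0],cs[:,0,1],0.018)
    (c,sz,a)=cv2.minAreaRect((W[:,:2]*1000).astype(np.float32)); print(n,"plate",c,sz,a)
    b=((p.min(2)>150)&(m>0)).astype(np.uint8)*255
    cs=max(cv2.findContours(b,cv2.RETR_EXTERNAL,cv2.CHAIN_APPROX_NONE)[0],key=cv2.contourArea)
    W=ray(n,cs[:,0,0],cs[:,0,1],0.038)[:,:2]*1000
    print("disc enclosing",cv2.minEnclosingCircle(W.astype(np.float32)),cv2.boundingRect(cs))
    np.save(f"disc_{n}.npy",W)
E
```

```text
top plate (640.8786010742188, 89.13652801513672) (296.7642822265625, 191.04530334472656) 20.128416061401367
disc enclosing ((606.53076171875, 56.783447265625), 48.506900787353516) (267, 196, 41, 41)
scene plate (633.1627197265625, 82.50668334960938) (277.09490966796875, 200.50177001953125) 20.032657623291016
disc enclosing ((624.4464111328125, 61.19021987915039), 72.10626983642578) (273, 263, 61, 54)
```

```bash
python3 - <<'E'
from h import *
from scipy.optimize import least_squares
yaw=np.deg2rad(20.1)
for n in("top","scene"):
    p=cv2.imread(f"pics/{n}0.png")
    b=(p.min(2)>(150 if n=="top" else 175)).astype(np.uint8)*255
    m=np.zeros_like(b)
    (u0,v0,u1,v1)=(262,190,315,242) if n=="top" else (280,255,340,318); m[v0:v1,u0:u1]=255;b&=m
    b=cv2.morphologyEx(b,cv2.MORPH_OPEN,np.ones((15,15)) if n=="scene" else np.ones((5,5)))
    cs=max(cv2.findContours(b,cv2.RETR_EXTERNAL,cv2.CHAIN_APPROX_NONE)[0],key=cv2.contourArea)
    W=ray(n,cs[:,0,0],cs[:,0,1],0.038)[:,:2]*1000
    f=lambda q:np.hypot(W[:,0]-q[0],W[:,1]-q[1])-q[2]
    s=least_squares(f,[606,57,49],loss="soft_l1",f_scale=.7);c=s.x[:2]
    res=f(s.x);print(n,s.x)
    ang=np.rad2deg(np.arctan2(*(W-c).T[::-1])-yaw)%360
    o=np.argsort(ang);
    h=[(int(a),round(float(np.mean(res[(ang>=a)&(ang<a+10)])),1)) for a in range(0,360,10) if ((ang>=a)&(ang<a+10)).any()];print(h)
# knob & pivot by rays
s=np.array([205,135]);
print("pivot top",ray("top",205+183/4,135+370/4,.052)*1000,"knob top",ray("top",205+253/4,135+443/4,.087)*1000)
print("pivot sc",ray("scene",220+498/4,235+280/4,.052)*1000,"knob sc",ray("scene",220+534/4,235+137/4,.087)*1000,"holes")
E
```

```text
top [609.35081436  55.17427232  43.23003111]
[(0, 2.6), (10, 2.2), (20, 3.4), (30, 4.0), (40, 4.6), (50, 5.0), (60, -3.2), (70, -11.3), (80, -3.1), (90, 2.1), (100, -0.5), (110, -1.7), (120, -0.8), (130, 0.1), (140, -3.8), (150, -10.8), (160, -1.3), (170, 6.1), (180, 6.3), (190, 6.0), (200, 4.4), (210, 2.9), (220, 1.1), (230, -6.8), (240, -16.0), (250, -5.7), (260, 1.5), (270, 0.3), (280, -0.1), (290, 0.6), (300, 0.9), (310, 1.0), (320, 0.2), (330, -7.2), (340, -10.2), (350, -4.6)]
scene [626.28058737  62.73155095  30.93451704]
[(0, -10.0), (10, -2.2), (20, 0.9), (30, 0.2), (40, 0.2), (50, 1.3), (60, 3.7), (70, 7.8), (80, 8.3), (90, 3.1), (100, -0.5), (110, -2.6), (120, -3.5), (130, -3.7), (140, -5.1), (150, -12.1), (160, -16.4), (170, -19.5), (190, -18.3), (200, -9.3), (210, 7.9), (220, 13.8), (230, 15.6), (240, 18.6), (250, 14.6), (260, 5.7), (270, -0.1), (280, -7.3), (290, -10.1), (300, -18.4), (310, -18.5), (320, -18.2), (330, -17.4), (340, -16.3), (350, -14.2)]
pivot top [[579.25296801 140.03939116  52.        ]] knob top [[531.99315771  97.35066523  87.        ]]
pivot sc [[575.67301876 138.97250534  52.        ]] knob sc [[530.70856804  98.15762328  87.        ]] holes
```

```bash
python3 - <<'E'
from h import *
from scipy.optimize import least_squares
yaw=np.deg2rad(20.1)
for n in("top","scene"):
    p=cv2.imread(f"pics/{n}0.png")
    p=cv2.resize(p,None,fx=4,fy=4,interpolation=cv2.INTER_CUBIC)
    b=(p.min(2)>(140 if n=="top" else 150)).astype(np.uint8)*255
    m=np.zeros_like(b)
    (u0,v0,u1,v1)=(262,190,315,242) if n=="top" else (275,255,345,320); m[4*v0:4*v1,4*u0:4*u1]=255;b&=m
    b=cv2.morphologyEx(b,cv2.MORPH_OPEN,np.ones((3,3)))
    cs=max(cv2.findContours(b,cv2.RETR_EXTERNAL,cv2.CHAIN_APPROX_NONE)[0],key=cv2.contourArea)
    W=ray(n,(cs[:,0,0]-1.5)/4,(cs[:,0,1]-1.5)/4,0.038)[:,:2]*1000
    d0=W-[606.5,56.8]; ok=(np.hypot(*d0.T)<60); an=np.rad2deg(np.arctan2(d0[:,1],d0[:,0])-yaw)%360
    ok&=(an>40)&(an<320)
    W=W[ok]
    f=lambda q:np.hypot(W[:,0]-q[0],W[:,1]-q[1])-q[2]
    s=least_squares(f,[606,57,49],loss="cauchy",f_scale=.5);c=s.x[:2]
    res=f(s.x);print(n,s.x,b.sum()/255)
    ang=np.rad2deg(np.arctan2(*(W-c).T[::-1])-yaw)%360
    print([(int(a),round(float(np.mean(res[(ang>=a)&(ang<a+10)])),1)) for a in range(0,360,10) if ((ang>=a)&(ang<a+10)).any()])
    k=res<-4; k&=(ang>60)&(ang<180)
    if k.any():
        vx,vy,x,y=cv2.fitLine(W[k].astype(np.float32),cv2.DIST_HUBER,0,.01,.01).ravel()
        nn=np.array([-vy,vx]); nn*=np.sign(nn@(np.array([x,y])-c)); print("flat normal rel fixture deg",np.rad2deg(np.arctan2(nn[1],nn[0])-yaw)%360,"dist",nn@(np.array([x,y])-c))
E
```

```text
top [606.17436897  57.14432838  48.79369899] 20967.0
[(30, 0.3), (40, 0.3), (50, 0.1), (60, -0.1), (70, -0.1), (80, -3.0), (90, -6.4), (100, -8.7), (110, -9.7), (120, -8.9), (130, -6.7), (140, -3.1), (150, -0.2), (160, -0.1), (170, 0.3), (180, 0.4), (190, 0.6), (200, 0.2), (210, 0.4), (220, -1.4), (230, -2.5), (240, -2.5), (250, -1.0), (260, 0.0), (270, -0.5), (280, -0.9), (290, 0.2), (300, 0.5), (310, 0.3)]
flat normal rel fixture deg 115.51785925394202 dist 39.36765219241395
scene [604.18999573  56.34199508  51.11290272] 30858.0
[(30, 0.4), (40, 0.4), (50, 0.2), (60, -0.1), (70, -1.3), (80, -5.7), (90, -9.2), (100, -11.0), (110, -11.5), (120, -10.7), (130, -8.5), (140, -4.9), (150, -1.6), (160, -0.9), (170, 0.1), (180, 0.5), (190, 1.4), (200, 1.8), (210, 1.9), (220, 0.4), (230, -1.6), (240, -1.3), (250, 0.2), (260, 0.8), (270, -0.1), (280, -0.5), (290, 0.1), (300, -0.1), (310, -0.1), (320, 0.0)]
flat normal rel fixture deg 113.71233972798417 dist 39.57872117144763
```

```bash
cat >> h.py <<'E'
C=np.array([.6055,.0568]);YAW=np.deg2rad(20.1)
def st(tgt=None,ty=None):
    """print pose; shift in tool mm to world target, turn wanted so tool y at fixture angle ty deg (mod 180)"""
    s=r.get_state();M=R.from_quat(s["tool_rot"]).as_matrix()
    a=np.rad2deg(np.arctan2(M[1,1],M[0,1])-YAW)
    print("t%.2f"%s["time_s"],"pos",np.round(s["position"]*1000,1),"toolx",np.round(M[:,0],3),"tooly fixt deg %.1f"%(a%360),"F",np.round(s["wrist_force"],1),"T",np.round(s["ft_torque"],2),"open %.1f"%(s["opening"]*1000),"q6 %.2f"%s["q"][5])
    if tgt is not None: print("shift tool mm",np.round(M.T@(np.array(tgt)-s["position"])*1000,1))
    if ty is not None: print("turns +x rad", [round(float(np.deg2rad(a-ty)+k*np.pi),3) for k in(-2,-1,0,1,2)])
def fx(x,y,z=0): c,s_=np.cos(YAW),np.sin(YAW);return np.array([C[0]+c*x/1000-s_*y/1000,C[1]+s_*x/1000+c*y/1000,z/1000])
E
python3 -c "
from h import *
st([*C,.2],152); print(r.get_state()['q'], R.from_quat(r.get_state()['tool_rot']).as_matrix().round(3))"
```

```text
t0.10 pos [180.3 492.7 230.8] toolx [-0.    -0.001 -1.   ] tooly fixt deg 49.8 F [-0.3 -0.1  0. ] T [0.06 0.05 0.01] open 85.3 q6 1.43
shift tool mm [  31.  -263.2  549.1]
turns +x rad [-8.067, -4.925, -1.784, 1.358, 4.499]
[ 1.08067817e+00  2.91214037e-01 -1.54037912e-01  1.12667431e+00
 -4.55954196e-05  1.43151024e+00] [[-0.     0.344  0.939]
 [-0.001  0.939 -0.344]
 [-1.    -0.001 -0.   ]]
```

Request:
step_arm(moves=[[[0,-26,54],0],[[0,-26,54],0],[[0,-26,54],0],[[0,-26,54],0],[[0,-26,54],0],[[0,-26,54],0],[[0,-26,54],0],[[0,-26,54],0],[[0,-26,54],0],[[0,-26,54],0]], grip=54)

```text
time_s: 1.35
position: [0.6082, 0.0531, 0.2283]
tool_rot: [0.12, 0.698, -0.121, 0.696]
wrist_force: [0.5, 1.2, 0.6]
opening: 0.0462
```

```bash
python3 -c "
from h import *
st([*C,.2],152)"
```

```text
t1.35 pos [608.2  53.1 228.3] toolx [-0.003 -0.    -1.   ] tooly fixt deg 50.3 F [0.5 1.2 0.6] T [ 0.04 -0.07 -0.03] open 46.2 q6 0.31
shift tool mm [28.3  2.6 -3.8]
turns +x rad [-8.059, -4.917, -1.776, 1.366, 4.508]
```

Request:
step_arm(moves=[[[12,0,0],-0.178],[[12,0,0],-0.178],[[12,0,0],-0.178],[[12,0,0],-0.178],[[12,0,0],-0.178],[[12,0,0],-0.178],[[12,0,0],-0.178],[[12,0,0],-0.178],[[12,0,0],-0.178],[[12,0,0],-0.178]])

```text
time_s: 2.6
position: [0.6082, 0.0479, 0.0995]
tool_rot: [-0.477, 0.523, 0.481, 0.517]
wrist_force: [-0.5, 0.8, -0.3]
opening: 0.0461
```

```bash
python3 -c "
from h import *
st([*C,.06],152)"
```

```text
t2.60 pos [608.2  47.9  99.5] toolx [-0.01  -0.001 -1.   ] tooly fixt deg 155.2 F [-0.5  0.8 -0.3] T [ 0.   -0.02  0.03] open 46.1 q6 -1.53
shift tool mm [39.5  3.   8.7]
turns +x rad [-6.228, -3.086, 0.055, 3.197, 6.338]
```

Request:
step_arm(moves=[[[10,3,8.5],0],[[15,0,0],0.05],[[15,0,0],0],[[5,0,0],0],[[0,0,0],0]])

```text
time_s: 3.22
position: [0.6037, 0.0585, 0.0509]
tool_rot: [-0.46, 0.538, 0.466, 0.531]
wrist_force: [-0.0, -0.4, 0.3]
opening: 0.0459
```

```bash
python3 - <<'E'
from h import *
st([*C,.04],152)
p,_=r.camera("scene");cv2.imwrite("pics/a1.png",cv2.resize(p[200:400,190:420],None,fx=3,fy=3,interpolation=cv2.INTER_CUBIC))
E
```

```text
t3.23 pos [603.7  58.5  50.9] toolx [-0.013 -0.    -1.   ] tooly fixt deg 151.6 F [-0.  -0.4  0.3] T [ 0.   -0.01 -0.02] open 45.9 q6 -1.45
shift tool mm [10.8 -2.2 -1.4]
turns +x rad [-6.29, -3.148, -0.006, 3.135, 6.277]
```

View pics/a1.png

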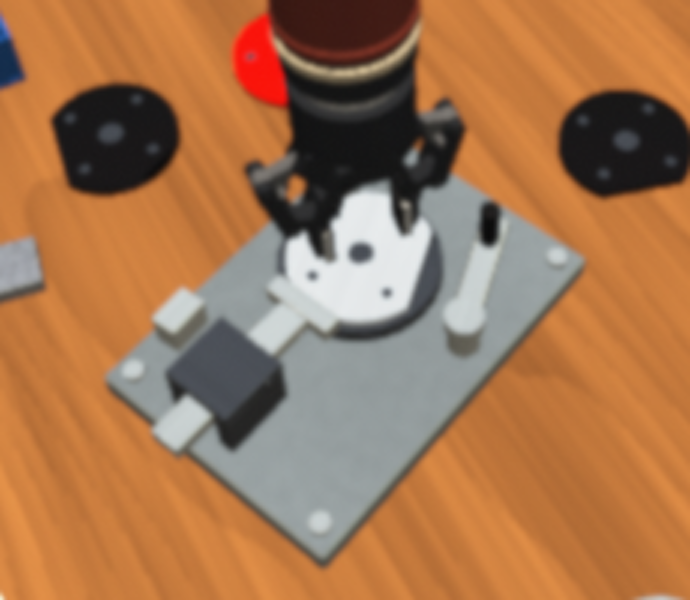

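The picture shows both fingertips over the disc, at (325,245) and (405,220), clear of the bar at (300,305) and the knob. Next I creep down.

Request:
step_arm(moves=[[[2,-2.2,-1.4],0],[[1,0,0],0],[[1,0,0],0],[[1,0,0],0],[[1,0,0],0],[[0,0,0],0]])

```text
time_s: 4.03
position: [0.6069, 0.0564, 0.0461]
tool_rot: [-0.46, 0.538, 0.465, 0.532]
wrist_force: [-0.2, -0.4, 0.3]
opening: 0.0461
```

```bash
python3 -c "
from h import *
st([*C,.04],152)"
```

```text
t4.03 pos [606.9  56.4  46.1] toolx [-0.01 -0.   -1.  ] tooly fixt deg 151.6 F [-0.2 -0.4  0.3] T [ 0.   -0.   -0.03] open 46.1 q6 -1.45
shift tool mm [6.1 1.4 0.2]
turns +x rad [-6.29, -3.148, -0.007, 3.135, 6.276]
```

Request:
step_arm(moves=[[[0.7,0.8,0],0],[[0.7,0,0],0],[[0.7,0,0],0],[[0.7,0,0],0],[[0.7,0,0],0],[[0.7,0,0],0]])

```text
time_s: 4.78
position: [0.606, 0.0566, 0.0417]
tool_rot: [-0.46, 0.538, 0.465, 0.532]
wrist_force: [0.2, -0.3, -0.5]
opening: 0.0464
```

Request:
step_arm(moves=[[[0.6,0,0],0],[[0.6,0,0],0],[[0.6,0,0],0]])

```text
time_s: 5.15
position: [0.606, 0.0566, 0.0397]
tool_rot: [-0.46, 0.538, 0.465, 0.532]
wrist_force: [-0.1, 0.2, -0.8]
opening: 0.0457
```

Request:
step_arm(moves=[[[0.6,0,0],0],[[0.6,0,0],0]])

```text
time_s: 5.4
position: [0.606, 0.0566, 0.0384]
tool_rot: [-0.46, 0.538, 0.465, 0.532]
wrist_force: [-0.0, 0.3, -0.6]
opening: 0.0461
```

Request:
step_arm(moves=[[[0.6,0,0],0],[[0.6,0,0],0]])

```text
time_s: 5.65
position: [0.606, 0.0566, 0.0371]
tool_rot: [-0.46, 0.538, 0.465, 0.532]
wrist_force: [-0.6, -1.0, 0.9]
opening: 0.046
```

Request:
step_arm(moves=[[[0.5,0,0],0],[[0.5,0,0],0]])

```text
time_s: 5.9
position: [0.6062, 0.0566, 0.0368]
tool_rot: [-0.46, 0.537, 0.465, 0.532]
wrist_force: [-3.1, -0.3, 6.3]
opening: 0.046
```

Request:
step_arm(moves=[[[0.5,0,0],0],[[0.5,0,0],0]])

```text
time_s: 6.15
position: [0.6062, 0.0566, 0.0368]
tool_rot: [-0.461, 0.537, 0.465, 0.532]
wrist_force: [-2.0, 0.7, 6.0]
opening: 0.0462
```

Request:
step_arm(moves=[[[0.4,0,0],0]])

```text
time_s: 6.28
position: [0.6061, 0.0566, 0.0369]
tool_rot: [-0.461, 0.537, 0.465, 0.532]
wrist_force: [-1.9, 0.1, 4.7]
opening: 0.0464
```

Contact: about 12 N per mm of commanded shift, and it does not accumulate. First a gentle trial turn.

Request:
step_arm(moves=[[[0.8,0,0],0],[[0.9,0,0],0.06],[[0.9,0,0],0.1]])

```text
time_s: 6.65
position: [0.6077, 0.0576, 0.0365]
tool_rot: [-0.416, 0.572, 0.419, 0.569]
wrist_force: [-0.2, 3.1, 7.8]
opening: 0.0463
```

```bash
python3 -c "
from h import *
st([*C,.0369],152)"
```

```text
t6.65 pos [607.7  57.6  36.5] toolx [-0.005  0.001 -1.   ] tooly fixt deg 142.3 F [-0.2  3.1  7.8] T [ 0.56 -0.16  0.07] open 46.3 q6 -1.29
shift tool mm [-0.3  1.8 -1.4]
turns +x rad [-6.453, -3.311, -0.17, 2.972, 6.114]
```

Request:
step_arm(moves=[[[1.2,0.8,-0.7],0.1],[[1.2,0.4,-0.3],0.1],[[1.2,0,0],0.1]])

```text
time_s: 7.02
position: [0.6095, 0.0584, 0.0363]
tool_rot: [-0.324, 0.627, 0.326, 0.629]
wrist_force: [-1.9, 0.9, 10.6]
opening: 0.0466
```

```bash
python3 - <<'E'
from h import *
st([*C,.0369],152)
p,_=r.camera("scene");cv2.imwrite("pics/a2.png",cv2.resize(p[200:400,190:420],None,fx=3,fy=3,interpolation=cv2.INTER_CUBIC))
E
```

```text
t7.03 pos [609.5  58.4  36.3] toolx [ 0.002  0.004 -1.   ] tooly fixt deg 124.6 F [-1.9  0.9 10.6] T [0.14 0.32 0.15] open 46.6 q6 -0.98
shift tool mm [-0.6  2.3 -3.6]
turns +x rad [-6.761, -3.62, -0.478, 2.663, 5.805]
```

View pics/a2.png

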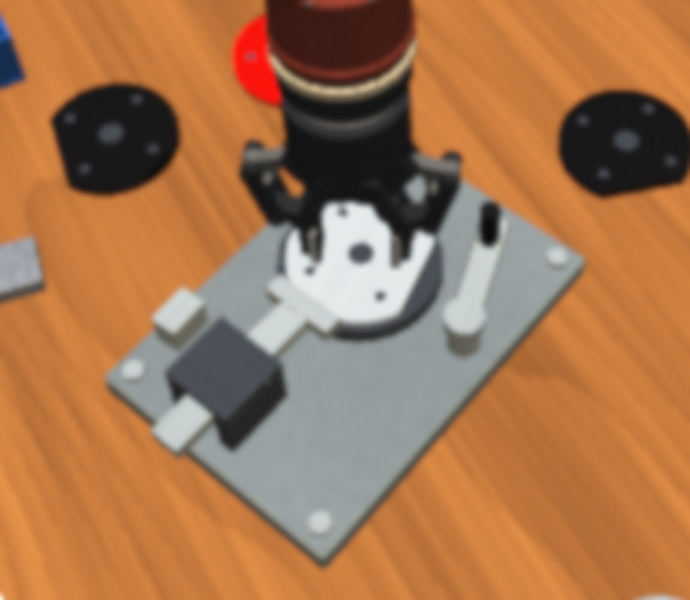

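Request:
step_arm(moves=[[[1.3,1.5,-2.0],0.08],[[1.4,0.8,-1.0],0.1],[[1.4,0,0],0.1]])

```text
time_s: 7.45
position: [0.609, 0.0577, 0.036]
tool_rot: [-0.229, 0.665, 0.23, 0.672]
wrist_force: [-6.8, -0.5, 15.0]
opening: 0.0461
```

```bash
python3 - <<'E'
from h import *
st([*C,.0369],152)
p,_=r.camera("scene");cv2.imwrite("pics/a3.png",cv2.resize(p[200:400,190:420],None,fx=3,fy=3,interpolation=cv2.INTER_CUBIC))
E
```

```text
t7.45 pos [609.   57.7  36. ] toolx [ 0.009  0.004 -1.   ] tooly fixt deg 107.8 F [-6.8 -0.5 15. ] T [-0.07  1.56  0.11] open 46.1 q6 -0.69
shift tool mm [-0.9  1.4 -3.4]
turns +x rad [-7.054, -3.913, -0.771, 2.37, 5.512]
```

View pics/a3.png

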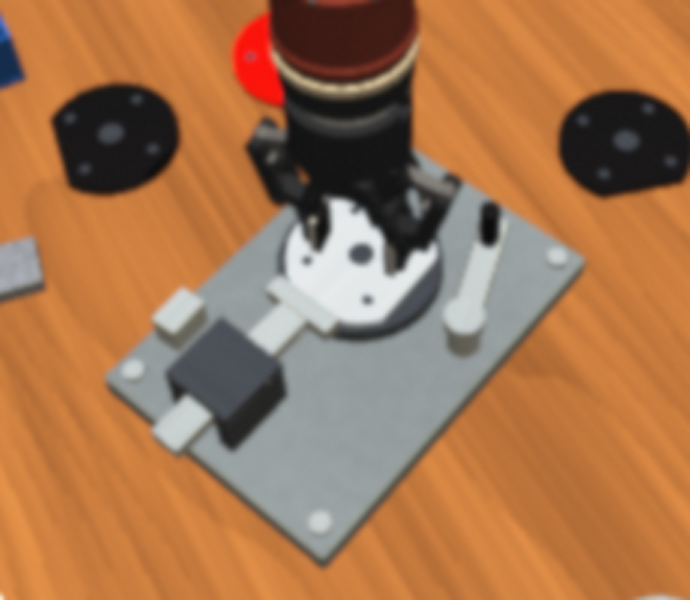

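The disc turns (hole went from (387,293) to (367,300)), but there is sideways load because the tool is off-centre. I'll lift, recentre and continue.

Request:
step_arm(moves=[[[-2,0,0],0],[[-1,1.4,-3.4],0],[[0,0,0],0]])

```text
time_s: 7.88
position: [0.6051, 0.0567, 0.0393]
tool_rot: [-0.228, 0.666, 0.228, 0.673]
wrist_force: [-0.7, 0.3, 0.7]
opening: 0.046
```

```bash
cat >> h.py <<'E'
def flat(u0,v0,u1,v1):
    "angle of image-edge points (scene px) as flat, deg in fixture"
    P=ray("scene",[u0,u1],[v0,v1],.038)[:,:2];t=P[1]-P[0];n=np.array([-t[1],t[0]]);n/=np.hypot(*n);n*=np.sign(n@(P[0]-C));print("flat deg",np.rad2deg(np.arctan2(n[1],n[0])-YAW),"dist",n@(P[0]-C)*1000)
E
python3 - <<'E'
from h import *
st([*C,.0369],152)
flat(190+432/3,200+250/3,190+385/3,200+320/3)
for u,v in((313,275),(387,293),(307,261),(367,300)):
    P=ray("scene",190+u/3,200+v/3,.038)[0,:2]-C;print(np.hypot(*P)*1000,np.rad2deg(np.arctan2(P[1],P[0])-YAW))
E
```

```text
t7.88 pos [605.1  56.7  39.3] toolx [ 0.01   0.004 -1.   ] tooly fixt deg 107.5 F [-0.7  0.3  0.7] T [ 0.06 -0.01 -0.05] open 46.0 q6 -0.69
shift tool mm [ 2.4 -0.1  0.3]
turns +x rad [-7.06, -3.918, -0.777, 2.365, 5.506]
flat deg 99.57490675301968 dist 40.21312924718254
34.56870704690205 -22.77044807167149
35.47628506619076 70.63533833663703
35.44516139137353 -42.28071886267917
35.977436406436155 48.116859617527474
```

Request:
step_arm(moves=[[[1,0,0],0],[[1.0,0,0],0],[[0.8,0,0],0],[[1.2,0,-0.3],0.06],[[1.25,0,-0.6],0.1],[[1.25,0,-0.6],0.1],[[1.25,0,-0.6],0.1]])

```text
time_s: 8.75
position: [0.6054, 0.0575, 0.0362]
tool_rot: [-0.1, 0.694, 0.103, 0.705]
wrist_force: [-0.6, 0.7, 11.6]
opening: 0.0463
```

```bash
python3 -c "
from h import *
st([*C,.0369],152)"
```

```text
t8.75 pos [605.4  57.5  36.2] toolx [ 0.015  0.007 -1.   ] tooly fixt deg 86.4 F [-0.6  0.7 11.6] T [0.1  0.18 0.13] open 46.3 q6 -0.32
shift tool mm [-0.7 -0.7 -0.1]
turns +x rad [-7.428, -4.286, -1.145, 1.997, 5.138]
```

Request:
step_arm(moves=[[[1.3,0,-0.6],0.1],[[1.3,0,-0.6],0.1],[[1.3,0,-0.6],0.1],[[1.3,0,-0.6],0.1]])

```text
time_s: 9.25
position: [0.6106, 0.0569, 0.0366]
tool_rot: [0.047, 0.695, -0.041, 0.716]
wrist_force: [1.6, -0.7, 9.2]
opening: 0.0462
```

```bash
python3 - <<'E'
from h import *
st([*C,.0369],152)
p,_=r.camera("scene");cv2.imwrite("pics/a4.png",cv2.resize(p[200:400,190:420],None,fx=3,fy=3,interpolation=cv2.INTER_CUBIC))
E
```

```text
t9.25 pos [610.6  56.9  36.6] toolx [ 0.03   0.006 -1.   ] tooly fixt deg 62.8 F [ 1.6 -0.7  9.2] T [-0.38 -0.42  0.06] open 46.2 q6 0.10
shift tool mm [-0.5 -0.8 -5.1]
turns +x rad [-7.841, -4.699, -1.557, 1.584, 4.726]
```

View pics/a4.png

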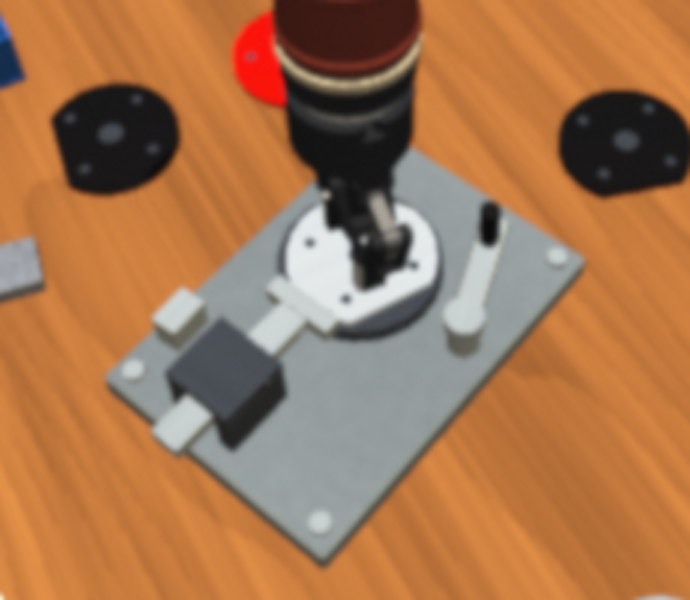

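Request:
step_arm(moves=[[[-2,0,0],0],[[-1,-0.8,-5],0],[[0,0,0],0]])

```text
time_s: 9.68
position: [0.6051, 0.0568, 0.0394]
tool_rot: [0.048, 0.695, -0.043, 0.716]
wrist_force: [0.2, -0.4, 0.4]
opening: 0.0461
```

```bash
python3 - <<'E'
from h import *
st([*C,.0369],152)
flat(190+437/3,200+275/3,190+350/3,200+323/3)
for u,v in((310,243),(345,299),(413,266)):
    P=ray("scene",190+u/3,200+v/3,.038)[0,:2]-C;print(np.hypot(*P)*1000,np.rad2deg(np.arctan2(P[1],P[0])-YAW))
E
```

```text
t9.68 pos [605.1  56.8  39.4] toolx [ 0.03   0.006 -1.   ] tooly fixt deg 62.5 F [ 0.2 -0.4  0.4] T [-0.    0.02  0.01] open 46.1 q6 0.10
shift tool mm [2.5 0.  0.3]
turns +x rad [-7.845, -4.704, -1.562, 1.579, 4.721]
flat deg 71.9773574007336 dist 41.63637850713616
35.005874036793166 -65.89545684625998
35.82691037704604 25.0482066611537
36.650059830127574 114.27869132938046
```

Request:
step_arm(moves=[[[-4,0,0],0],[[0,0,0],-0.18],[[0,0,0],-0.18],[[0,0,0],-0.18],[[0,0,0],-0.18],[[0,0,0],-0.18],[[0,0,0],-0.18],[[0,0,0],0]], grip=70)

```text
time_s: 10.68
position: [0.6043, 0.0568, 0.044]
tool_rot: [-0.337, 0.613, 0.331, 0.633]
wrist_force: [0.2, -0.2, -0.4]
opening: 0.06
```

```bash
python3 -c "
from h import *
st([*C,.0369],128)"
```

```text
t10.68 pos [604.3  56.8  44. ] toolx [ 0.028  0.006 -1.   ] tooly fixt deg 126.3 F [ 0.2 -0.2 -0.4] T [ 0.01 -0.01 -0.01] open 60.0 q6 -1.01
shift tool mm [ 7.1 -0.9  0.5]
turns +x rad [-6.313, -3.171, -0.03, 3.112, 6.253]
```

Request:
step_arm(moves=[[[1.5,-0.9,0.5],0],[[1.5,0,0],0],[[1.5,0,0],0],[[1.5,0,0],0],[[0.6,0,0],0]])

```text
time_s: 11.3
position: [0.6055, 0.0568, 0.0369]
tool_rot: [-0.334, 0.615, 0.329, 0.634]
wrist_force: [0.5, 0.1, -0.4]
opening: 0.0598
```

Request:
step_arm(moves=[[[0.6,0,0],0],[[0.6,0,0],0]])

```text
time_s: 11.55
position: [0.6055, 0.0568, 0.0356]
tool_rot: [-0.334, 0.615, 0.328, 0.634]
wrist_force: [0.1, -0.2, -0.0]
opening: 0.06
```

Request:
step_arm(moves=[[[0.6,0,0],0],[[0.6,0,0],0]])

```text
time_s: 11.8
position: [0.6056, 0.0569, 0.0346]
tool_rot: [-0.334, 0.615, 0.328, 0.634]
wrist_force: [-2.4, 1.4, 5.2]
opening: 0.0598
```

Request:
step_arm(moves=[[[0.6,0,0],0],[[0.6,0,0],0]])

```text
time_s: 12.05
position: [0.6056, 0.057, 0.0343]
tool_rot: [-0.334, 0.615, 0.329, 0.634]
wrist_force: [-3.5, -0.6, 7.8]
opening: 0.0597
```

Request:
step_arm(moves=[[[1.1,0,0],0.04],[[1.2,0,0],0.08],[[1.2,0,-0.4],0.08],[[1.2,0,-0.4],0.08]])

```text
time_s: 12.55
position: [0.6049, 0.057, 0.0336]
tool_rot: [-0.239, 0.655, 0.237, 0.676]
wrist_force: [-3.6, 0.3, 14.0]
opening: 0.0596
```

```bash
python3 - <<'E'
from h import *
st([*C,.0369],128)
p,_=r.camera("scene");cv2.imwrite("pics/a5.png",cv2.resize(p[200:400,190:420],None,fx=3,fy=3,interpolation=cv2.INTER_CUBIC))
E
```

```text
t12.55 pos [604.9  57.   33.6] toolx [ 0.03   0.007 -1.   ] tooly fixt deg 109.3 F [-3.6  0.3 14. ] T [0.37 1.2  0.09] open 59.6 q6 -0.72
shift tool mm [-3.3 -0.5  0.4]
turns +x rad [-6.61, -3.468, -0.326, 2.815, 5.957]
```

View pics/a5.png

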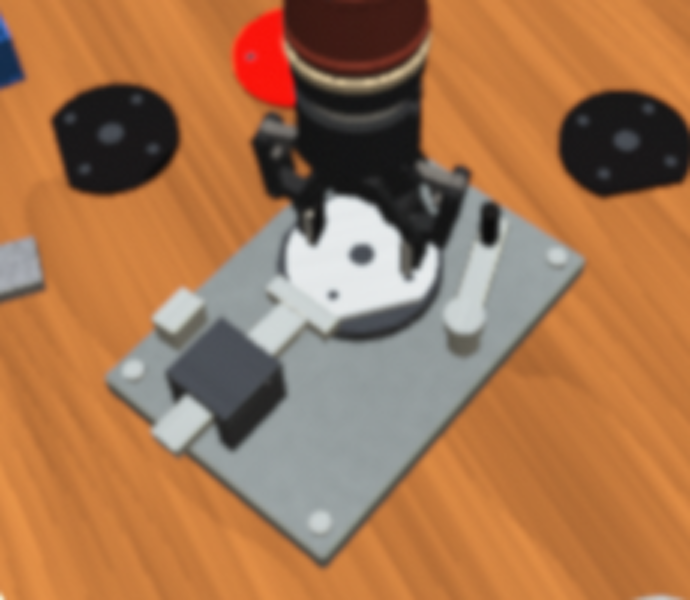

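Request:
step_arm(moves=[[[1.1,0,0],0.08],[[1.1,0,-0.3],0.08],[[1.1,0,-0.3],0.08],[[1.1,0,-0.3],0.08]])

```text
time_s: 13.1
position: [0.6049, 0.058, 0.0336]
tool_rot: [-0.123, 0.684, 0.126, 0.708]
wrist_force: [-4.4, 0.9, 13.0]
opening: 0.0601
```

```bash
python3 - <<'E'
from h import *
st([*C,.0369],128)
E
```

```text
t13.10 pos [604.9  58.   33.6] toolx [ 0.033  0.01  -0.999] tooly fixt deg 90.2 F [-4.4  0.9 13. ] T [0.34 0.95 0.16] open 60.1 q6 -0.39
shift tool mm [-3.3 -1.4  0.3]
turns +x rad [-6.942, -3.801, -0.659, 2.483, 5.624]
```

Request:
step_arm(moves=[[[1.1,-0.3,0],0.08],[[1.1,-0.3,0],0.08],[[1.1,-0.2,-0.2],0.08],[[1.1,-0.2,-0.2],0.08]])

```text
time_s: 13.6
position: [0.6084, 0.058, 0.0341]
tool_rot: [-0.005, 0.692, 0.013, 0.721]
wrist_force: [1.6, 0.7, 7.3]
opening: 0.0598
```

```bash
python3 - <<'E'
from h import *
st([*C,.0369],128)
p,_=r.camera("scene");cv2.imwrite("pics/a6.png",cv2.resize(p[200:400,190:420],None,fx=3,fy=3,interpolation=cv2.INTER_CUBIC))
E
```

```text
t13.60 pos [608.4  58.   34.1] toolx [ 0.041  0.011 -0.999] tooly fixt deg 71.4 F [1.6 0.7 7.3] T [-0.15 -0.21  0.02] open 59.8 q6 -0.06
shift tool mm [-2.9 -1.1 -2.8]
turns +x rad [-7.271, -4.13, -0.988, 2.153, 5.295]
```

View pics/a6.png

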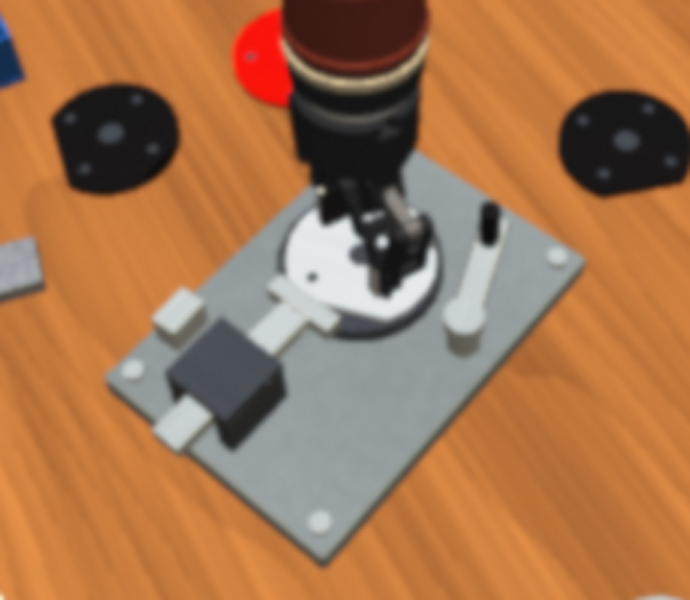

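Request:
step_arm(moves=[[[-3,0,0],0],[[-1.5,-1,-3],-0.17],[[0,0,0],-0.17],[[0,0,0],-0.17],[[0,0,0],0]])

```text
time_s: 14.28
position: [0.6053, 0.0568, 0.0389]
tool_rot: [-0.191, 0.666, 0.19, 0.696]
wrist_force: [-0.4, 0.5, -0.5]
opening: 0.0595
```

```bash
python3 - <<'E'
from h import *
st([*C,.0355],128)
p,_=r.camera("scene");cv2.imwrite("pics/a7.png",cv2.resize(p[200:400,190:420],None,fx=3,fy=3,interpolation=cv2.INTER_CUBIC))
E
```

```text
t14.28 pos [605.3  56.8  38.9] toolx [ 0.042  0.011 -0.999] tooly fixt deg 101.1 F [-0.4  0.5 -0.5] T [ 0.01  0.03 -0.01] open 59.5 q6 -0.58
shift tool mm [ 3.4 -0.   0. ]
turns +x rad [-6.752, -3.611, -0.469, 2.673, 5.814]
```

View pics/a7.png

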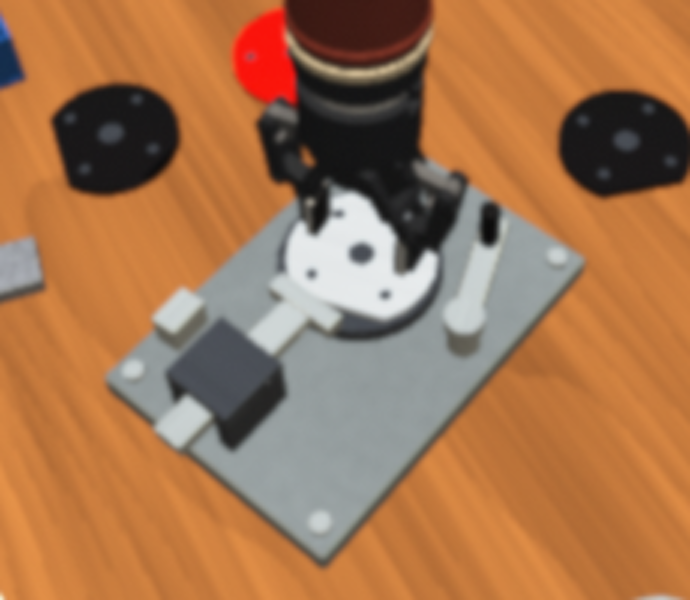

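Request:
step_arm(moves=[[[1.5,0,0],0],[[1.5,0,0],0],[[0.6,0,0],0],[[0.6,0,0],0],[[0.7,0,0],0]])

```text
time_s: 14.95
position: [0.6056, 0.0571, 0.0341]
tool_rot: [-0.187, 0.666, 0.187, 0.697]
wrist_force: [-2.7, 0.5, 7.9]
opening: 0.0597
```

Request:
step_arm(moves=[[[1.1,0,0],0.04],[[1.1,0,0],0.08],[[1.1,0,-0.3],0.08],[[1.1,0,-0.3],0.08]])

```text
time_s: 15.45
position: [0.6062, 0.0581, 0.0337]
tool_rot: [-0.085, 0.685, 0.09, 0.718]
wrist_force: [-3.7, 0.2, 13.4]
opening: 0.0598
```

```bash
python3 - <<'E'
from h import *
st([*C,.0355],128)
p,_=r.camera("scene");cv2.imwrite("pics/a8.png",cv2.resize(p[200:400,190:420],None,fx=3,fy=3,interpolation=cv2.INTER_CUBIC))
E
```

```text
t15.45 pos [606.2  58.1  33.7] toolx [ 0.045  0.014 -0.999] tooly fixt deg 84.1 F [-3.7  0.2 13.4] T [ 0.1   0.92 -0.01] open 59.8 q6 -0.28
shift tool mm [-1.9 -1.  -0.9]
turns +x rad [-7.049, -3.908, -0.766, 2.376, 5.517]
```

View pics/a8.png

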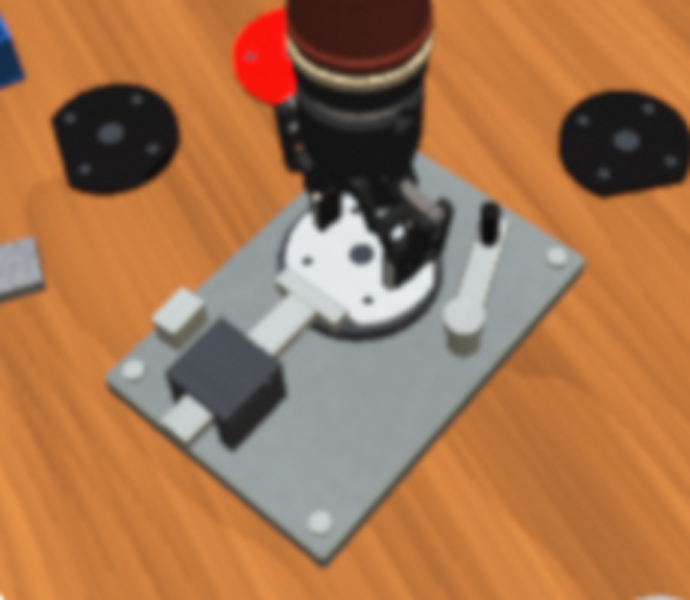

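The bar has come in and the flat looks nearly square (holes at (307,261) and (367,300)). Lifting so the spring can settle it.

Request:
step_arm(moves=[[[-3,0,0],0],[[-10,0,0],0],[[-30,0,0],0],[[-40,0,0],0],[[-40,0,-50],0],[[0,0,-55],0],[[0,0,-50],0]])

```text
time_s: 16.38
position: [0.4522, 0.0185, 0.1536]
tool_rot: [-0.084, 0.684, 0.089, 0.72]
wrist_force: [-1.1, -0.7, 0.8]
opening: 0.06
```

```bash
python3 - <<'E'
from h import *
st([*C,.0355],128)
for n,b in(("scene",(200,400,190,420)),("top",(135,285,205,345))):
    p,_=r.camera(n);cv2.imwrite(f"pics/b_{n}_full.png",p);cv2.imwrite(f"pics/b_{n}.png",cv2.resize(p[b[0]:b[1],b[2]:b[3]],None,fx=3 if n=="scene" else 4,fy=3 if n=="scene" else 4,interpolation=cv2.INTER_CUBIC))
E
```

```text
t16.38 pos [452.2  18.5 153.6] toolx [ 0.05   0.013 -0.999] tooly fixt deg 83.9 F [-1.1 -0.7  0.8] T [-0.05  0.07 -0.05] open 60.0 q6 -0.38
shift tool mm [ 1.260e+02 -1.000e-01  1.518e+02]
turns +x rad [-7.052, -3.91, -0.769, 2.373, 5.514]
```

View pics/b_scene.png

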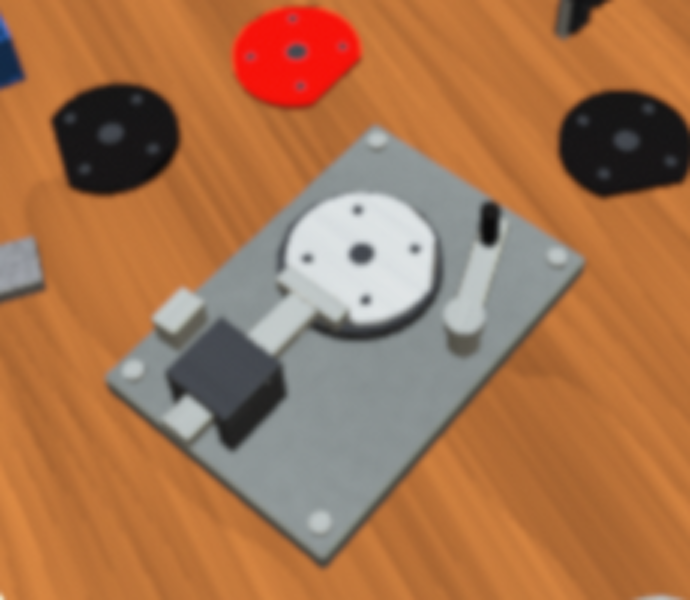

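View pics/b_top.png

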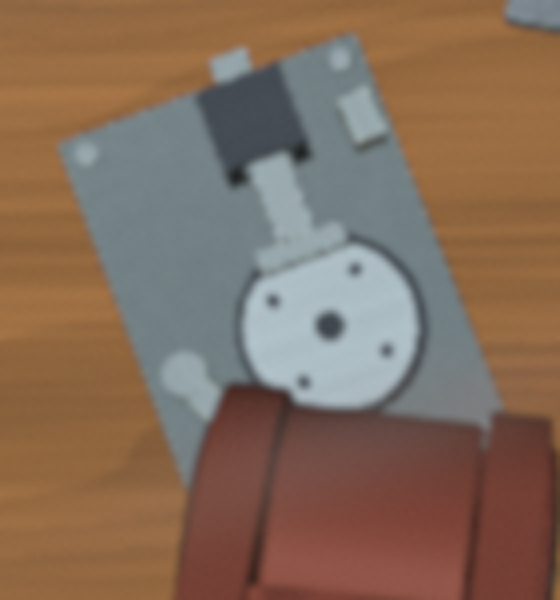

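```bash
cat >> h.py <<'E'
def holes(n,f):
    p=cv2.imread(f) if isinstance(f,str) else f
    g=cv2.resize(cv2.cvtColor(p,cv2.COLOR_BGR2GRAY),None,fx=4,fy=4,interpolation=cv2.INTER_CUBIC)
    bh=cv2.morphologyEx(g,cv2.MORPH_BLACKHAT,cv2.getStructuringElement(2,(31,31)))
    m=(bh>35).astype(np.uint8);k,l,s,c=cv2.connectedComponentsWithStats(m);out=[]
    for i in range(1,k):
        P=ray(n,(c[i,0]-1.5)/4,(c[i,1]-1.5)/4,.038)[0,:2]-C;rr=np.hypot(*P)*1000
        if (28<rr<42) and 10<s[i,4]<800: out.append((round(rr,1),round(np.rad2deg(np.arctan2(P[1],P[0])-YAW),1),int(s[i,4])))
    print(n,out)
E
python3 - <<'E'
from h import *
for n in("top","scene"):
    holes(n,f"pics/{n}0.png");holes(n,f"pics/b_{n}_full.png")
# bar + plate edge directions
a=cv2.imread("pics/top0.png",0);b=cv2.imread("pics/b_top_full.png",0)
def strip(im,x):  # profile along fixture x at stem y=0 z 43+4
    pass
c=r.camera_params("top");M=R.from_quat(c["orientation"]).as_matrix()
def prof(n,im,z,ys,xs):
    c=r.camera_params(n);M=R.from_quat(c["orientation"]).as_matrix();o=0
    for y in ys:
        P=np.array([fx(x,y,z) for x in xs]);q=(P-c["position"])@M
        o=o+cv2.remap(im,(q[:,0]/q[:,2]*c["fx"]+c["cx"]).astype(np.float32)[None],(q[:,1]/q[:,2]*c["fy"]+c["cy"]).astype(np.float32)[None],cv2.INTER_CUBIC)[0].astype(float)
    return o/len(ys)
xs=np.arange(135,190,.5)
for n in("top","scene"):
  e=[]
  for f in (f"pics/{n}0.png",f"pics/b_{n}_full.png"):
    q=prof(n,cv2.imread(f,0),48,np.arange(-4,5,2),xs);e.append(q)
    print(n,"stem end x",xs[np.argmin(np.gradient(cv2.GaussianBlur(q[None],(9,1),2)[0]))])
  
E
```

```text
top [(np.float64(37.2), np.float64(-20.5), 134), (np.float64(36.6), np.float64(66.8), 155), (np.float64(35.6), np.float64(-109.3), 152), (np.float64(34.8), np.float64(158.2), 134)]
top [(np.float64(36.9), np.float64(-42.2), 140), (np.float64(37.7), np.float64(44.0), 165), (np.float64(34.3), np.float64(-133.9), 145), (np.float64(35.6), np.float64(132.1), 136)]
scene [(np.float64(38.2), np.float64(-112.2), 182), (np.float64(37.0), np.float64(-197.9), 199), (np.float64(35.5), np.float64(-24.5), 216), (np.float64(33.9), np.float64(70.3), 198)]
scene [(np.float64(37.5), np.float64(-135.4), 199), (np.float64(36.3), np.float64(137.7), 207), (np.float64(35.9), np.float64(-47.5), 214), (np.float64(34.7), np.float64(45.4), 224)]
top stem end x 181.0
top stem end x 172.0
scene stem end x 179.0
scene stem end x 170.0
```

Both views put the flat at 0.0° from fixture x (hole mean went from 23.9° to 0.0°, mod 90), and the bar moved 9 mm in to home. Now the keeper: I'll straddle the knob with the jaws part-open, like a fork.

Request:
step_arm(moves=[[[0,0,0],-0.17],[[0,0,0],-0.17],[[0,0,0],-0.17],[[0,0,0],0]], grip=31)

```text
time_s: 16.98
position: [0.4493, 0.0182, 0.1551]
tool_rot: [-0.267, 0.638, 0.262, 0.673]
wrist_force: [-0.2, -0.4, 0.6]
opening: 0.0263
```

```bash
python3 - <<'E'
from h import *
st([.5313,.0978,.125],113.4)
E
```

```text
t16.98 pos [449.3  18.2 155.1] toolx [ 0.049  0.012 -0.999] tooly fixt deg 113.8 F [-0.2 -0.4  0.6] T [-0.02  0.07 -0.04] open 26.3 q6 -0.90
shift tool mm [ 35.1   1.2 112.9]
turns +x rad [-6.276, -3.134, 0.008, 3.149, 6.291]
```

Request:
step_arm(moves=[[[0,0,38],0],[[0,1,38],0],[[15,0,37],0],[[15,0,0],0],[[0,0,0],0]])

```text
time_s: 17.6
position: [0.5351, 0.0992, 0.1304]
tool_rot: [-0.26, 0.64, 0.255, 0.676]
wrist_force: [0.1, -0.5, 0.6]
opening: 0.0264
```

```bash
python3 - <<'E'
from h import *
st([.5313,.0978,.062],113.4)
p,_=r.camera("scene");cv2.imwrite("pics/c1.png",cv2.resize(p[170:370,210:440],None,fx=3,fy=3,interpolation=cv2.INTER_CUBIC))
E
```

```text
t17.60 pos [535.1  99.2 130.4] toolx [ 0.051  0.012 -0.999] tooly fixt deg 112.6 F [ 0.1 -0.5  0.6] T [-0.02  0.04 -0.03] open 26.4 q6 -0.70
shift tool mm [68.1  3.3 -6.8]
turns +x rad [-6.297, -3.155, -0.014, 3.128, 6.27]
```

View pics/c1.png

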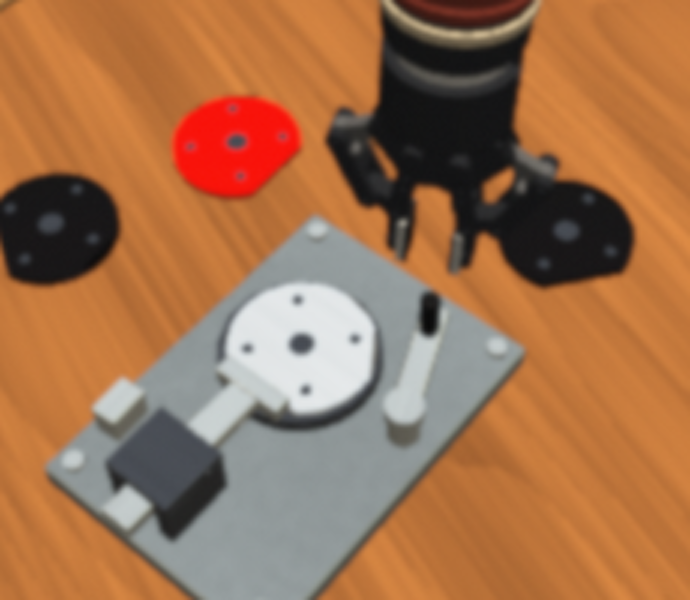

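The jaws hang above the knob: tips at (400,255) and (457,268), knob at (430,300). Going down in stages.

Request:
step_arm(moves=[[[10,3,-4],0],[[12,0,-2.5],0],[[12,0,0],0],[[0,0,0],0]])

```text
time_s: 18.15
position: [0.5292, 0.0956, 0.0954]
tool_rot: [-0.259, 0.64, 0.253, 0.677]
wrist_force: [-0.4, 0.3, -0.8]
opening: 0.0264
```

```bash
python3 - <<'E'
from h import *
st([.5313,.0978,.062],113.4)
p,_=r.camera("scene");cv2.imwrite("pics/c2.png",cv2.resize(p[220:340,290:420],None,fx=4,fy=4,interpolation=cv2.INTER_CUBIC))
E
```

```text
t18.15 pos [529.2  95.6  95.4] toolx [ 0.052  0.012 -0.999] tooly fixt deg 112.4 F [-0.4  0.3 -0.8] T [-0.01  0.09  0.03] open 26.4 q6 -0.71
shift tool mm [33.5  1.1  1.5]
turns +x rad [-6.301, -3.159, -0.018, 3.124, 6.266]
```

View pics/c2.png

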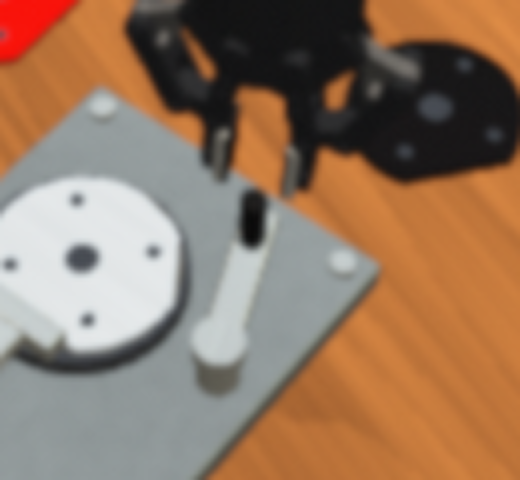

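Request:
step_arm(moves=[[[11,1,1.5],0],[[11,0,0],0],[[0,0,0],0]])

```text
time_s: 18.58
position: [0.5317, 0.0979, 0.0727]
tool_rot: [-0.259, 0.639, 0.253, 0.678]
wrist_force: [0.5, 0.4, -0.4]
opening: 0.0266
```

Request:
step_arm(moves=[[[9,0,0],0],[[0,0,0],0]])

```text
time_s: 18.82
position: [0.5323, 0.098, 0.063]
tool_rot: [-0.26, 0.639, 0.253, 0.678]
wrist_force: [-0.1, -0.8, -0.0]
opening: 0.0268
```

```bash
python3 - <<'E'
from h import *
st([.5313,.0978,.062],113.4)
p,_=r.camera("scene");cv2.imwrite("pics/c3.png",cv2.resize(p[220:340,290:420],None,fx=4,fy=4,interpolation=cv2.INTER_CUBIC))
E
```

```text
t18.82 pos [532.3  98.   63. ] toolx [ 0.054  0.012 -0.998] tooly fixt deg 112.4 F [-0.1 -0.8 -0. ] T [ 0.01  0.06 -0.01] open 26.8 q6 -0.70
shift tool mm [ 1.   0.5 -0.9]
turns +x rad [-6.3, -3.159, -0.017, 3.124, 6.266]
```

View pics/c3.png

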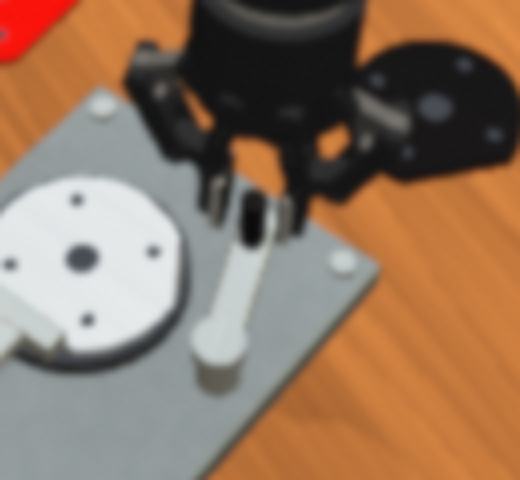

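The knob is between the jaws. Swing along the arc: pivot on tool +z, travel along tool −y.

Request:
step_arm(moves=[[[0,-7,0.4],-0.117],[[0,-7,0.4],-0.117],[[0,-7,0.4],-0.117],[[0,-7,0.4],-0.117]])

```text
time_s: 19.38
position: [0.5551, 0.083, 0.0649]
tool_rot: [-0.413, 0.56, 0.4, 0.596]
wrist_force: [-1.2, 1.0, -1.5]
opening: 0.0265
```

```bash
cat >> h.py <<'E'
def keep(a):
    st(fx(-60*np.cos(a),88-60*np.sin(a),63),180-np.rad2deg(np.pi/2-a))
    s=r.get_state()["position"];d=s[:2]-fx(0,88)[:2];print("tool radius",np.hypot(*d)*1000,"keeper-ang of tool",(np.arctan2(d[1],d[0])-YAW-np.pi+np.pi)%(2*np.pi)-np.pi)
E
python3 - <<'E'
from h import *
keep(.88)
E
```

```text
t19.38 pos [555.1  83.   64.9] toolx [ 0.053  0.013 -0.999] tooly fixt deg 140.1 F [-1.2  1.  -1.5] T [0.21 0.25 0.06] open 26.5 q6 -1.21
shift tool mm [ 1.9 -0.2 -0.1]
turns +x rad [-6.289, -3.147, -0.006, 3.136, 6.277]
tool radius 59.9121843919599 keeper-ang of tool 0.8759750770411614
```

Request:
step_arm(moves=[[[1,-7,0.4],-0.117],[[0,-7,0.4],-0.117],[[0,-7,0.4],-0.117],[[0,-7,0.4],-0.117],[[0,-7,0.4],-0.117]])

```text
time_s: 20.0
position: [0.5883, 0.0809, 0.0656]
tool_rot: [0.571, -0.417, -0.549, -0.445]
wrist_force: [-1.7, -0.2, -1.9]
opening: 0.0266
```

```bash
python3 - <<'E'
from h import *
keep(1.67)
E
```

```text
t20.00 pos [588.3  80.9  65.6] toolx [ 0.049  0.013 -0.999] tooly fixt deg 174.8 F [-1.7 -0.2 -1.9] T [-0.2   0.31 -0.05] open 26.6 q6 -1.82
shift tool mm [  3.3 -13.7   1. ]
turns +x rad [-12.757, -9.615, -6.474, -3.332, -0.191]
tool radius 59.972511101310964 keeper-ang of tool 1.4385006311797355
```

Request:
step_arm(moves=[[[1,-6,0.3],-0.09],[[0,-5,0.3],-0.08],[[0,-3,0.2],-0.02],[[0,0,0],0]])

```text
time_s: 20.5
position: [0.6013, 0.0856, 0.0656]
tool_rot: [0.612, -0.362, -0.587, -0.387]
wrist_force: [-0.5, -0.9, -0.4]
opening: 0.0266
```

```bash
python3 - <<'E'
from h import *
keep(1.67)
p,_=r.camera("scene");cv2.imwrite("pics/c4.png",cv2.resize(p[220:370,240:420],None,fx=4,fy=4,interpolation=cv2.INTER_CUBIC))
E
```

```text
t20.50 pos [601.3  85.6  65.6] toolx [ 0.048  0.011 -0.999] tooly fixt deg 186.0 F [-0.5 -0.9 -0.4] T [-0.03  0.05 -0.01] open 26.6 q6 -2.01
shift tool mm [ 2.6  0.1 -0.1]
turns +x rad [-12.562, -9.42, -6.278, -3.137, 0.005]
tool radius 59.854097574910426 keeper-ang of tool 1.6703791485872124
```

View pics/c4.png

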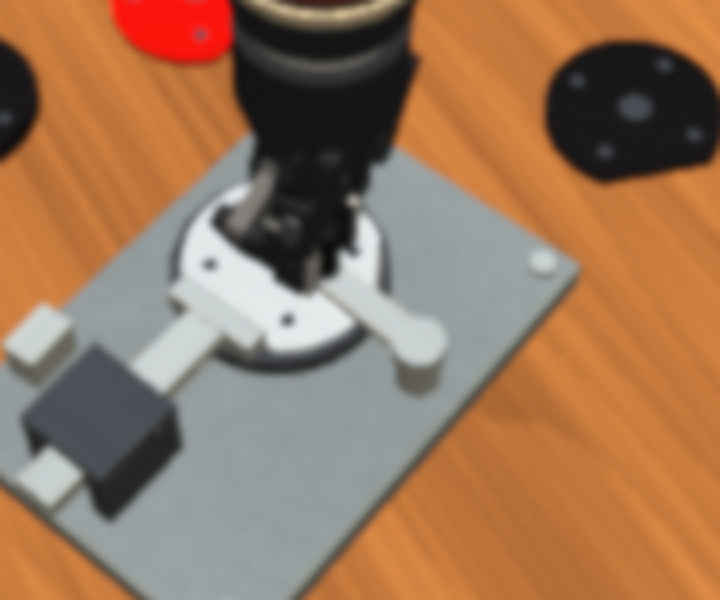

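The arm lies across the disc, with its pivot at (415,335) and the tip under the gripper. I'll centre the jaws on the knob so nothing touches, then lift.

Request:
step_arm(moves=[[[0,4.5,0],0],[[-8,0,0],0],[[-20,0,0],0],[[-30,0,0],0],[[-40,0,0],0],[[-40,0,0],0],[[0,25,-50],0],[[0,25,-50],0],[[0,25,-50],0],[[0,0,0],0]])

```text
time_s: 21.8
position: [0.5889, -0.09, 0.2123]
tool_rot: [0.614, -0.361, -0.585, -0.389]
wrist_force: [0.3, 0.9, 0.9]
opening: 0.0267
```

```bash
python3 - <<'E'
from h import *
keep(1.57)
for n,b in(("scene",(200,400,190,420)),("top",(135,285,205,345))):
    p,_=r.camera(n);cv2.imwrite(f"pics/d_{n}_full.png",p);cv2.imwrite(f"pics/d_{n}.png",cv2.resize(p[b[0]:b[1],b[2]:b[3]],None,fx=3 if n=="scene" else 4,fy=3 if n=="scene" else 4,interpolation=cv2.INTER_CUBIC)); holes(n,p)
E
```

```text
t21.80 pos [588.9 -90.  212.3] toolx [ 0.056  0.011 -0.998] tooly fixt deg 185.9 F [0.3 0.9 0.9] T [-0.03  0.12  0.  ] open 26.7 q6 -2.31
shift tool mm [151.3 -73.7 154.8]
turns +x rad [-12.463, -9.321, -6.18, -3.038, 0.103]
tool radius 229.8413744500597 keeper-ang of tool 1.2793932499406662
scene [(np.float64(37.5), np.float64(-135.4), 198), (np.float64(36.4), np.float64(137.6), 174), (np.float64(35.9), np.float64(-47.5), 210), (np.float64(34.7), np.float64(45.4), 230)]
top [(np.float64(36.8), np.float64(-42.1), 146), (np.float64(37.6), np.float64(43.9), 167), (np.float64(28.8), np.float64(80.0), 628), (np.float64(34.2), np.float64(-133.8), 159), (np.float64(35.6), np.float64(131.9), 167)]
```

View pics/d_scene.png

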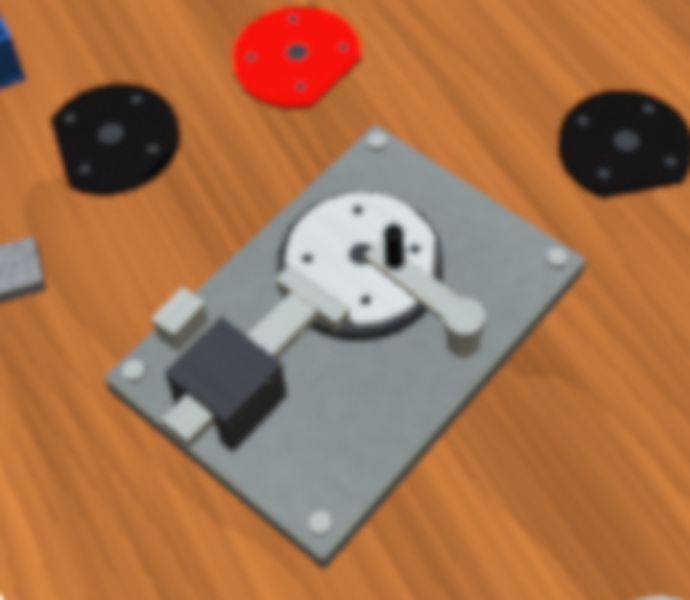

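View pics/d_top.png

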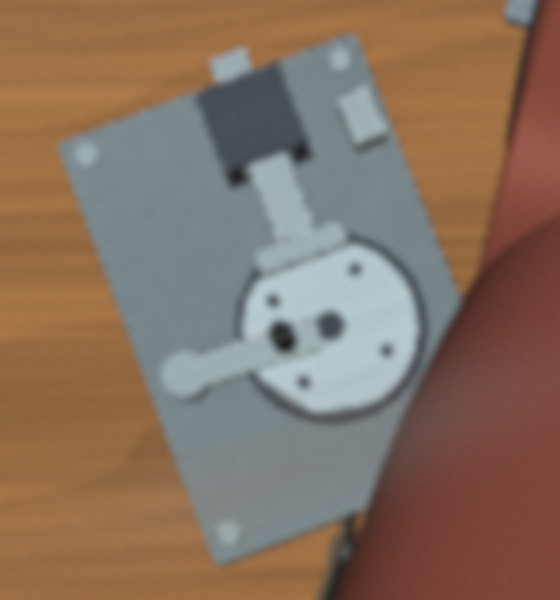

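```bash
python3 - <<'E'
from h import *
for n,k in(("top",(205+283/4,135+334/4)),("scene",(190+394/3,200+230/3))):
    d=ray(n,*k,.086)[0,:2]-fx(0,88)[:2];print(n,np.hypot(*d)*1000,(np.arctan2(d[1],d[0])-YAW-np.pi)%(2*np.pi))
s=r.get_state();print(s["time_s"],abs(s["dq"]).max())
r.close_job()
E
```

```text
top 61.64888847979848 1.505823072039301
scene 61.04689287849333 1.4977746052864482
21.9 0.03801227623495717
the job is handed in; nothing more can be done
```

I turned the disc until its flat met the bar, then swung the keeper arm across the disc and lifted clear. I handed the job in at 21.9 s; no verdict was reported.

- **Turning the disc:** I pressed with the two open fingertips and turned it clockwise in several strokes. The fingers slipped on the first strokes, so I opened them wider. The highest wrist force I read while pressing was about 16.5 N, against the 18 N limit, but I only read it at the end of each call.
- **Disc and bar:** the hole pattern puts the flat within about 0.1° of square in both cameras. It stayed there after the keeper was swung. The bar moved in by 9 mm, which puts it home within about 1 mm.
- **Keeper arm:** I pushed it by its knob with the jaws part open. My two final readings of its angle were 1.50 and 1.51 rad, against the required 1.42. That is about 0.07 below the 1.57 I aimed for.
- **Clearance:** at hand-in the gripper was about 0.2 m above the bench and clear of everything. I never reached near the bystanders. The gauge block looks unmoved in the last pictures, but I did not measure any of them afterwards.
- **Tool tilt:** the tool built up a tilt of about 0.05 rad during the turning and I could not correct it. It did no visible harm.

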